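# Lock the set nut of the tin-height gauge

## Robot

A 6-joint arm with a two-finger parallel gripper is mounted at the origin on the work surface; the furniture and walls round the work are solid. World frame = base frame: x ahead of the robot, y to its left, z up, the work surface at z = 0. Lengths are in m, angles in rad, forces in N, time in s.
With the tool pointing down it reaches from about 0.3 to 0.775 m from the base axis. Payload 14.6 kg.
Tool frame: the origin (TCP) lies on the centre line of the jaws, within the pads' length; the fingertips stand ctrl.tcp_to_tips ahead of it and the grasp point (between the pads) lies 2 mm behind it (ctrl.tcp_to_tips is the distance from the TCP to the fingertips, in m); z points along the fingers, y is the line along which they close (so a half turn about z gives the same grasp; the last joint's range is limited). The gripper opens to 94 mm and grips with 3 to 60 N. Pads are 16 mm wide; open, the fingers measure 119 mm over their backs; the gripper's body (75 mm by 177 mm) begins 78 mm behind the grasp point.
Start: joints at [-1.395, 0.3, 1.521, -0, 1.321, -0.067], TCP at [0.132, -0.534, 0.222] pointing down, gripper open.
Joint ranges: [-3.03, 3.03], [-0.79, 2.21], [0.23, 2.52], [-1.04, 4.18], [0, 3.07], [-2.55, 2.55]. Speed limits (rad/s): [2.22, 2.22, 2.57, 3.14, 3.14, 3.14].

## Interface

Orientations are given as [roll, pitch, yaw] about the fixed x, y, z axes, in that order (R = Rz(yaw) Ry(pitch) Rx(roll)).
In Python, from station import telemetry, viewer, hand_in, ctrl gives the robot as it stands.
- The arm moves only by the tool step_arm, never from a script. Its argument "plan" is a list of rows, each an object of numbers: "dx", "dy", "dz": the shift along the tool's x, y, z scaled (see below); "rx", "ry", "rz": the turn, a rotation vector about the tool's x, y, z scaled (see below); "claw": the closure, from 0 (fully open) to 1 (shut). In form: [{"dx": .., "dy": .., "dz": .., "rx": .., "ry": .., "rz": .., "claw": ..}, ...]. A call has 1 to 10 rows; each row shifts and turns the commanded pose from where the row before left it, along the tool's axes as they then stand; what a row does not reach is not made up. The controller multiplies each number of a shift by 0.1 m and each number of a turn by 90 degrees. A row lasts 1/10 s, in which the tool goes at most 50 mm and 8.59 degrees, less where a joint would pass 70% of its speed; a pose out of reach is approached as far as the arm can. A call with a number of a shift or a turn outside -1 to 1 is refused whole. A call with a gripper value outside its range is refused whole. The fingers move at their own pace and stop on an object; "grip_force" is the grip in N (left out, the last holds). Time passes only in rows, so rows that do not move let the fingers close. It gives the time, the measured TCP pose, the force, the opening and the grip force at its end, in the units of the state.
- telemetry.get_obs(): the state, without advancing time (a new reading comes with each control period).
- viewer.camera(name): name is "scene" or "top"; returns a dict with "img" (400x640x3 uint8, red, green, blue), "z_map" (400x640 float32, m along the optical axis (not along the pixel's ray), 0 where there is no reading), "fx", "fy", "cx", "cy" (pixels), "R" (3x3) and "t" (3): a world point X has camera coordinates R X + t. Camera axes: x right, y down, z forward; pixel columns grow to the right and rows downward; lengths in m; the calibration is good to about 2 mm. A picture is of the moment at which its call begins.
- hand_in(): hands the job in; it is judged then, once.
Trained networks look in a picture, given as the dict that the camera call returned (one of the last four; its "shot" number tells which), for a name from the list of things; names that differ only in an ending like _2 or _b are one class to them, and where a whole thing is asked for, a point or a joint stands for the part that bears it (a point fixed in the world has none). Each returns a list of dicts, best first, with "score" (0 to 1); they miss things now and then, are a little off and sometimes report something else, mostly with a low value. They report only what shows in the picture. A call takes as long as a camera call.
- viewer.recognise(target, picture): "rect" ([left, top, right, bottom] in pixels, round what is visible of it).
The state is a dict: "time_s": time; "qpos": joint angles; "joint_vel": joint speeds; "tau": joint torques, N m; "ee_pos": TCP position; "eef_rot": TCP orientation; "force": force on the tool from outside, world axes, zero at the start; "moment": the same for the moment, N m; "grip_width": finger opening in m; "grip_force": force on a finger pad.
Only numpy, scipy, OpenCV 4.12 (cv2) and the standard library are available. Lean on these libraries where they do the work, as an engineer would, in place of code of your own. Each camera call takes 0.05 s, during which the arm holds its last target. There are 200 camera calls.

## Task

The height of the tin gauge has been set: secure it by tightening the lock nut (the upper one, with the cross-bar) clockwise against the set nut below it, which must keep its setting. First slide the flat spanner gently along the plate onto the set nut from the handle side, with its handle beside the stop pin so that the pin will hold it, and let go of it; then turn the cross-bar clockwise until it pulls up tight at about half a newton metre, not more than 0.8, and let go, leaving the spanner on the nut and the things around undisturbed.

Things in the scene. Friction and masses are not known exactly. Their poses are not given: they have to be found in the camera images.
- gauge: fixed plain metal plate 255 x 100 x 20 mm (x from -115 to +140 mm; its top, the deck, 20 mm above its origin). Origin on the stud's axis at the table top, z up. A closed gold tin sits in a nest at x = +92 mm, top 43 mm above the table. The spanner goes on from the -x end, moving in +x, and then lies flat on the deck, its black grip overhanging the -x edge.
- stop_pin: fixed upright steel pin, 10 mm in diameter and 16 mm high, on the deck; origin at its foot, in the gauge's frame x = -100, y = +16.5 mm. The spanner's handle belongs on its -y side: clockwise torque on the set nut swings the handle through a small gap (3 to 13 mm at the pin) onto the pin.
- set_nut: lower hexagon nut, steel, 36 mm across flats (41.6 over corners), 14 mm high, standing on the deck. Origin at the centre of its underside; two flats are parallel to its x axis, which starts 0.01 rad clockwise to 0.08 anticlockwise of the gauge's x. It turns easily (0.03 N m) and the lock nut drags it along if nothing holds it. It may turn up to 0.3 rad while the spanner takes up its play.
- set_nut_corner (a point): corner of the set nut on its own +x side, 20.8 mm from the axis, at mid height (27 mm above the table); turns with the set nut.
- lock_nut: upper steel nut with cross-bar, same axis. Origin on the axis 36 mm above the table. Hexagon 26 mm across flats, 8 mm high, then an upright bar along its own x: 50 mm long, 11 mm thick (y), from 10 to 32 mm above the origin. Its height stays the same as it turns (fine thread). At the start the bar lies 0.6 rad clockwise to 1.25 rad anticlockwise of the gauge's x.
- bar_end (a point): end of the cross-bar at its +x, 25 mm from the axis, 57 mm above the table. The bar turns with 0.1 N m of drag; after an unknown 0.2 to 1.05 rad clockwise from above (plus the set nut's play) it seats, not to be told from its angle; then the torque steps to 0.2 N m and climbs steeply (2 to 4 N m per rad). 0.5 N m is right, over 0.8 spoils the thread. It springs back a little on release.
- spanner: loose flat open-end spanner, about 0.11 kg. Origin at the jaw's centre on the underside; x points out of the mouth. Jaw 10 mm thick, mouth 38 mm wide, flared tips to x = +20 mm (61 mm over them), throat face at x = -21.7 mm. Handle to -x, 14 mm wide, 10 mm thick; black grip from x = -122 to -182, 16 mm wide, 22 mm high. Home: origin within 2 mm of the set nut's axis.
- tin_near: closed gold tin, 66 mm wide, 22 mm high, a bystander; origin under its centre.
- tin_right: closed gold tin, 66 mm wide, 22 mm high, a bystander; origin under its centre.
- label_roll: roll of white labels, 83 mm wide, 40 mm high, a bystander; origin under its centre.
- brush: blue scrubbing brush, 130 x 26 x 36 mm, a bystander near the robot; origin under its centre.

How it is judged:
By the outcome, as a careful person would: the job done as asked, in the order asked, and still so for the second after the job is handed in, with the robot touching nothing.
It also fails if it takes over 69 s, if anything falls off the work surface, if the arm or the gripper's body presses on something with over 40 N, if the wrist force passes 120 N, or if a joint passes its speed limit or range.

## Working session

There is one attempt and no reset: what is moved stays moved. The work goes in short steps, Python scripts to look and compute and a tool call to move; the robot and the scene stay as the last step left them, time stands still between calls to the robot, and variables do not carry over. Pictures are saved under pics/ and viewed, at most 10 in all, crops included, and the job is handed in when it is done.

Besides the shell and the picture viewer there is one more tool, called after "Emit:" as name(argument=value, ...), one argument or row to a line, values as JSON. step_arm: Moves the arm, as the interface text tells. Shifts and turns lie within -1 to 1; 1 stands for 0.1 m of shift or 90 degrees of turn. Its arguments: {"type":"object","properties":{"plan":{"type":"array"},"grip_force":{"type":"number"}},"required":["plan"]}

```bash
mkdir -p pics; python3 - <<'E'
from station import telemetry, viewer, ctrl
import cv2, numpy as np, pickle
print(ctrl.tcp_to_tips, telemetry.get_obs())
for n in ["top","scene"]:
    p=viewer.camera(n); cv2.imwrite(f"pics/{n}0.png",p["img"][:,:,::-1]); pickle.dump(p,open(f"{n}0.pkl","wb"))
    print(n,p["fx"],p["cx"],p["cy"],p["R"].round(3).tolist(),p["t"])
    for t in ["gauge","stop_pin","set_nut","lock_nut","spanner","tin_near","tin_right","label_roll","brush"]:
        r=viewer.recognise(t,p)[:2]; 
        print(t,[(np.round(d["rect"]).tolist(),round(d["score"],2)) for d in r])
E
```

```text
0.017 {'time_s': 0.0, 'qpos': array([-1.39458203e+00,  3.00461932e-01,  1.52163028e+00, -3.44601684e-05,
        1.32070940e+00, -6.66102219e-02]), 'joint_vel': array([ 0.00071043,  0.00137081,  0.00082716, -0.00037602, -0.00117255,
        0.00043938]), 'tau': array([ 1.87913953e-03, -5.31806266e+01, -3.52738452e+01,  7.09070242e-02,
        2.43754894e-02, -1.05588877e-04]), 'ee_pos': array([ 0.13218155, -0.53360582,  0.22187054]), 'eef_rot': array([-3.14038416e+00, -4.71652684e-05,  2.42833039e-01]), 'force': array([ 0.21119776, -0.51068249,  0.7674246 ]), 'moment': array([-0.01706143,  0.00108559, -0.01180243]), 'grip_force': 0.0, 'grip_width': 0.09383458851238013}
top 451.2488290731744 328.8509852268879 197.43357180447478 [[0.021, -1.0, -0.001], [-0.993, -0.021, -0.113], [0.112, 0.003, -0.994]] [-0.07169063  0.55234808  1.1330751 ]
gauge [([322.0, 124.0, 361.0, 222.0], 0.62)]
stop_pin []
set_nut [([337.0, 169.0, 350.0, 185.0], 0.63)]
lock_nut [([337.0, 168.0, 352.0, 182.0], 0.62)]
spanner [([400.0, 200.0, 424.0, 279.0], 0.89), ([339.0, 170.0, 349.0, 182.0], 0.19)]
tin_near [([21
[... 227 characters left out ...]
791187448204 324.27938563099036 199.47156700698696 [[-0.906, -0.423, -0.007], [-0.318, 0.692, -0.649], [0.28, -0.585, -0.761]] [0.47758871 0.26211374 0.81022033]
gauge [([246.0, 162.0, 361.0, 232.0], 0.79), ([312.0, 109.0, 342.0, 139.0], 0.37)]
stop_pin [([344.0, 209.0, 347.0, 215.0], 0.39)]
set_nut [([299.0, 176.0, 316.0, 200.0], 0.62), ([312.0, 109.0, 342.0, 138.0], 0.41)]
lock_nut [([298.0, 174.0, 320.0, 193.0], 0.6)]
spanner [([354.0, 149.0, 444.0, 182.0], 0.82), ([264.0, 300.0, 292.0, 332.0], 0.39)]
tin_near [([264.0, 299.0, 297.0, 333.0], 0.6)]
tin_right [([271.0, 129.0, 295.0, 145.0], 0.62)]
label_roll [([313.0, 108.0, 344.0, 138.0], 0.93)]
brush [([423.0, 188.0, 443.0, 237.0], 0.97)]
```

View pics/top0.png

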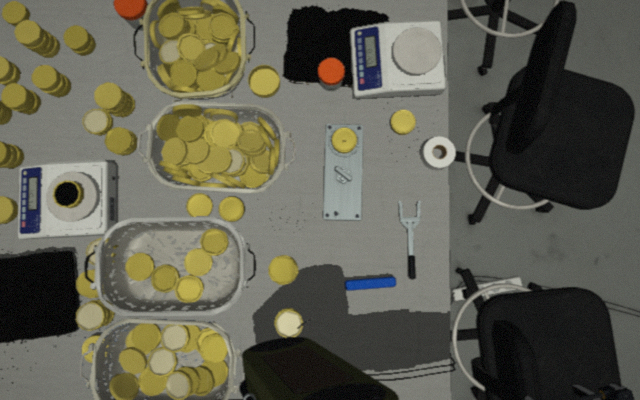

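View pics/scene0.png

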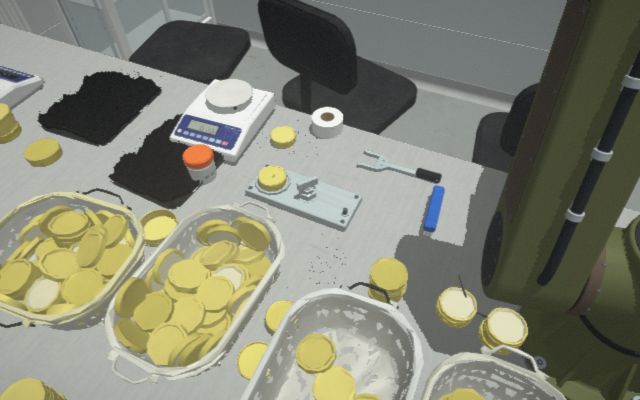

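```bash
cat > h.py <<'E'
import numpy as np, cv2, pickle
def K(p): return np.array([[p["fx"],0,p["cx"]],[0,p["fy"],p["cy"]],[0,0,1]])
def pix(p,X):
    c=np.atleast_2d(X)@p["R"].T+p["t"]; q=c@K(p).T; return q[:,:2]/q[:,2:]
def world(p,uv,z):
    uv=np.atleast_2d(uv); r=np.c_[uv,np.ones(len(uv))]@np.linalg.inv(K(p)).T@p["R"]; o=-p["R"].T@p["t"]
    return o+r*((z-o[2])/r[:,2])[:,None]
def ortho(p,z,x0,x1,y0,y1,s):
    # image: col = (y1-y)*s, row=(x1-x)*s   (like top view)
    w,h=int((y1-y0)*s),int((x1-x0)*s)
    d=np.float32([[0,0],[w,0],[w,h],[0,h]]); X=np.array([[x1,y1,z],[x1,y0,z],[x0,y0,z],[x0,y1,z]])
    M=cv2.getPerspectiveTransform(pix(p,X).astype(np.float32),d)
    return cv2.warpPerspective(p["img"],M,(w,h),flags=cv2.INTER_CUBIC)
E
python3 - <<'E'
from h import *
p=pickle.load(open("top0.pkl","rb"));q=pickle.load(open("scene0.pkl","rb"))
print("top", {n:world(p,[u],z)[0].round(3).tolist() for n,u,z in [("plate",(341.5,173),.02),("tin",(344,140),.043),("spanner",(412,240),.005),("near",(231,210),.011),("right",(403,124.5),.022),("roll",(436,153),.04),("brush",(370,287),.036)]})
def cloud(p):
    v,u=np.mgrid[:400,:640]; z=p["z_map"]; c=np.stack([(u-p["cx"])/p["fx"]*z,(v-p["cy"])/p["fy"]*z,z],-1); return (c-p["t"])@p["R"]
C=cloud(p); 
for (a,b,c,d) in [(322,124,362,222),(398,198,426,282)]:
    zz=C[b:d,a:c,2]; print(np.histogram(zz*1000,bins=[-10,-3,3,8,13,17,23,27,33,40,48,60,72])[0])
g=world(p,[(341.5,173)],.02)[0]
print(g)
ims=[ortho(k,.02,g[0]-.15,g[0]+.15,g[1]-.075,g[1]+.065,2500)[:, :] for k in (p,q)]
cv2.imwrite("pics/g1.png",cv2.resize(np.hstack(ims),None,fx=.8,fy=.8)[:,:,::-1])
s=world(p,[(412,240)],.005)[0]
ims=[ortho(k,.01,s[0]-.13,s[0]+.13,s[1]-.06,s[1]+.06,2300) for k in (p,q)]
cv2.imwrite("pics/s1.png",np.hstack(ims)[:,:,::-1]); print(s)
E
```

```text
top {'plate': [0.62, -0.092, 0.02], 'tin': [0.703, -0.096, 0.043], 'spanner': [0.45, -0.279, 0.005], 'near': [0.517, 0.195, 0.011], 'right': [0.753, -0.252, 0.022], 'roll': [0.674, -0.335, 0.04], 'brush': [0.329, -0.168, 0.036]}
[  20  235   35    6  206 2198  415   84  183  408   24   86]
[ 119 1409  303  315   62   97   37    2    0    0    0    0]
[ 0.62014471 -0.09164908  0.02      ]
[ 0.44953396 -0.27918743  0.005     ]
```

View pics/g1.png

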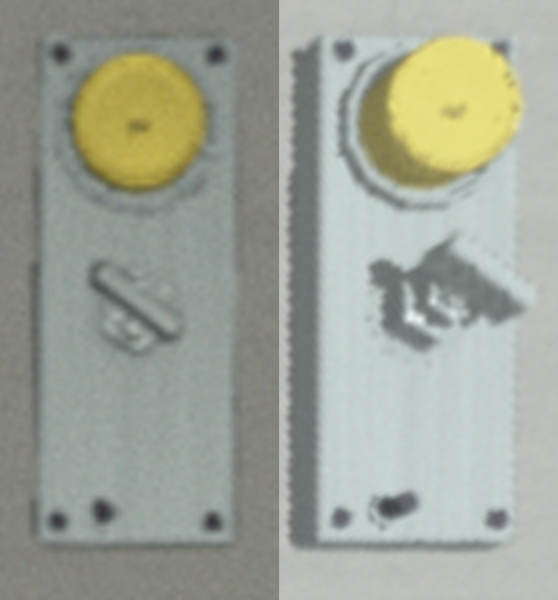

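View pics/s1.png

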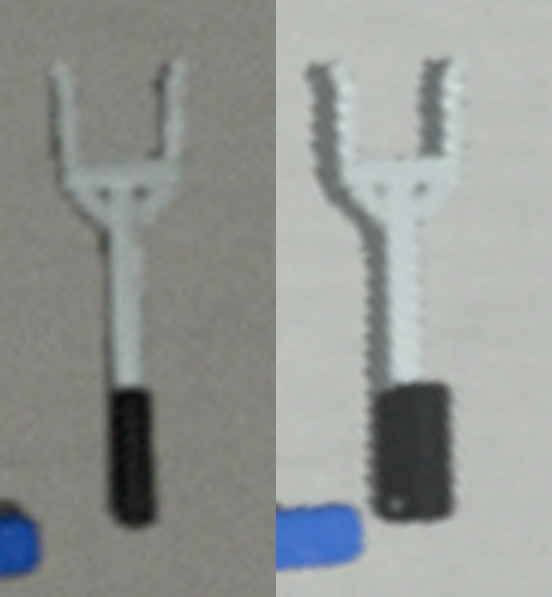

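```bash
python3 - <<'E'
from h import *
P={n:pickle.load(open(n+"0.pkl","rb")) for n in("top","scene")}
for n,p in P.items():
    # plate screws
    x1,y1=.77014,-.02665
    im=cv2.cvtColor(ortho(p,.02,x1-.3,x1,y1-.14,y1,2000),cv2.COLOR_RGB2GRAY).astype(float)
    g=[(60,54),(217,54),(58,521),(212,522)] if n=="top" else [(64,51),(221,48),(62,518),(217,519)]
    out=[]
    for c,r in g:
        for _ in range(5):
            w=im[int(r)-13:int(r)+14,int(c)-13:int(c)+14]; m=np.clip(np.median(w)-12-w,0,None); yy,xx=np.mgrid[-13:14,-13:14]
            r=int(r)+(m*yy).sum()/m.sum(); c=int(c)+(m*xx).sum()/m.sum()
        out.append((x1-r/2000,y1-c/2000))
    o=np.array(out); print(n,"screws",(o*1000).round(1).tolist()); ctr=o.mean(0)
    d=(o[0]+o[1]-o[2]-o[3]); yaw=np.arctan2(d[1],d[0]); print("span",np.hypot(*d)/2,"yaw",yaw)
    e=o[0]+o[2]-o[1]-o[3]; print("yaw2",np.arctan2(-e[0],e[1]))
    o0=ctr-.0125*np.array([np.cos(yaw),np.sin(yaw)]); print("origin",o0)
    for z,name in((.068,"bar top pred px")," "): 
        if z==.068:
            u=pix(p,[[*o0,z]]); print("bar ctr pred in g1 panel:",u)
        break
    # spanner rows in ortho z=.01
    s=np.array([.44953,-.27919]); X1,Y1=s[0]+.13,s[1]+.06
    S=cv2.cvtColor(ortho(p,.01,s[0]-.13,s[0]+.13,s[1]-.06,s[1]+.06,2300),cv2.COLOR_RGB2GRAY).astype(float)
    for r in list(range(80,160,15))+list(range(240,380,20)):
        row=S[r-4:r+5].mean(0); gr=np.gradient(cv2.GaussianBlur(row[None],(0,0),1.5)[0])
        i=np.argsort(-np.abs(gr)); pk=[k for k in range(2,len(gr)-2) if abs(gr[k])==np.abs(gr[k-2:k+3]).max() and abs(gr[k])>1.2]
        print(r,round((X1-r/2300)*1000,1),[(round((Y1-k/2300)*1000,1),round(gr[k],1)) for k in pk])
    for c in (100,110,120,130,140):
        c2=c if n=="top" else c
        col=S[:,c-4:c+5].mean(1); gr=np.gradient(cv2.GaussianBlur(col[None],(0,0),1.5)[0])
        print("col",c,[(round((X1-k/2300)*1000,1),round(gr[k],1)) for k in range(100,560) if abs(gr[k])==np.abs(gr[k-2:k+3]).max() and abs(gr[k])>2])
p=P["top"]
v,u=np.mgrid[:400,:640]; z=p["z_map"]; c=np.stack([(u-p["cx"])/p["fx"]*z,(v-p["cy"])/p["fy"]*z,z],-1); C=(c-p["t"])@p["R"]
for r in range(205,280,6): 
    print(r,[tuple((C[r,k]*1000).round().astype(int)) for k in range(409,414)])
E
```

```text
top screws [[743.5, -57.0], [742.9, -134.7], [509.7, -55.4], [509.2, -133.2]]
span 0.23375445853105584 yaw -0.006614162388199521
yaw2 -0.006931950265214982
origin [ 0.61381402 -0.09499492]
bar ctr pred in g1 panel: [[343.30119472 172.33871998]]
80 544.7 [(np.float64(-238.8), np.float64(-2.1)), (np.float64(-244.0), np.float64(4.0)), (np.float64(-249.2), np.float64(-1.6)), (np.float64(-251.8), np.float64(-1.7)), (np.float64(-286.6), np.float64(-4.4)), (np.float64(-290.9), np.float64(6.5)), (np.float64(-298.3), np.float64(-2.8))]
95 538.2 [(np.float64(-239.6), np.float64(-3.7)), (np.float64(-244.4), np.float64(4.7)), (np.float64(-250.9), np.float64(-3.5)), (np.float64(-286.6), np.float64(-3.7)), (np.float64(-291.4), np.float64(5.6)), (np.float64(-296.1), np.float64(-1.3)), (np.float64(-299.6), np.float64(-1.9))]
110 531.7 [(np.float64(-239.6), np.float64(-3.6)), (np.float64(-245.3), np.float64(5.0)), (np.float64(-252.2), np.float64(-1.8)), (np.float64(-287.0), np.float64(-3.6)), (np.float64(-291.4), np.float64(5.0)), (np.float64(-298.3), np.float64(-2.8))]
125 525.2 [(np.float64(-240.1)
[... 8702 characters left out ...]
, np.int64(-268), np.int64(23)), (np.int64(385), np.int64(-271), np.int64(23)), (np.int64(385), np.int64(-274), np.int64(22)), (np.int64(386), np.int64(-276), np.int64(24)), (np.int64(386), np.int64(-278), np.int64(24))]
271 [(np.int64(370), np.int64(-269), np.int64(19)), (np.int64(370), np.int64(-271), np.int64(22)), (np.int64(370), np.int64(-273), np.int64(23)), (np.int64(370), np.int64(-276), np.int64(22)), (np.int64(370), np.int64(-278), np.int64(24))]
277 [(np.int64(355), np.int64(-269), np.int64(19)), (np.int64(355), np.int64(-271), np.int64(21)), (np.int64(355), np.int64(-273), np.int64(25)), (np.int64(355), np.int64(-277), np.int64(18)), (np.int64(355), np.int64(-278), np.int64(24))]
```

Emit:
step_arm(
  plan=[
    {"rz":0.066,"claw":0.5},
    {"rz":0.066,"claw":0.5},
    {"dx":0.3,"dy":-0.29,"dz":0.1,"claw":0.5},
    {"dx":0.33,"dy":-0.31,"dz":0.15,"claw":0.5},
    {"dx":0.33,"dy":-0.31,"dz":0.15,"claw":0.5},
    {"dx":0.33,"dy":-0.31,"dz":0.15,"claw":0.5},
    {"dx":0.33,"dy":-0.31,"dz":0.15,"claw":0.5},
    {"dx":0.33,"dy":-0.31,"dz":0.15,"claw":0.5},
    {"dx":0.33,"dy":-0.31,"dz":0.15,"claw":0.5},
    {"dx":0.33,"dy":-0.31,"dz":0.15,"claw":0.5},
  ],
)

```text
$.plan[0]: bad value
```

```bash
cat >> h.py <<'E'
def go(x,y,z,yaw=None,n=1):
    from station import telemetry
    from scipy.spatial.transform import Rotation as Ro
    o=telemetry.get_obs(); e=o["eef_rot"]; p=o["ee_pos"]
    d=Ro.from_euler("xyz",e).inv().apply(np.array([x,y,z])-p)*10
    print("pos",p.round(4),"rpy",e.round(4),"f",o["force"].round(2),"m",o["moment"].round(3),"w",round(o["grip_width"],4),"t",o["time_s"])
    print("shift",d.round(3),"per row",(d/n).round(4),"" if yaw is None else "rz %.4f (after shift)"%(-(yaw-e[2])/(np.pi/2)))
E
python3 -c "
from h import *
go(.385,-.2745,.0195,.036)"
```

```text
pos [ 0.1322 -0.5339  0.2225] rpy [3.1416 0.     0.2429] f [0.42 0.62 0.56] m [-0.048 -0.002  0.009] w 0.0941 t 1.0
shift [ 3.077 -1.91   2.03 ] per row [ 3.0773 -1.9097  2.0295] rz 0.1317 (after shift)
```

Emit:
step_arm(
  plan=[
    {"dx":0,"dy":0,"dz":0,"rx":0,"ry":0,"rz":0.066,"claw":0.5},
    {"dx":0,"dy":0,"dz":0,"rx":0,"ry":0,"rz":0.066,"claw":0.5},
    {"dx":0.3,"dy":-0.29,"dz":0.1,"rx":0,"ry":0,"rz":0,"claw":0.5},
    {"dx":0.33,"dy":-0.31,"dz":0.15,"rx":0,"ry":0,"rz":0,"claw":0.5},
    {"dx":0.33,"dy":-0.31,"dz":0.15,"rx":0,"ry":0,"rz":0,"claw":0.5},
    {"dx":0.33,"dy":-0.31,"dz":0.15,"rx":0,"ry":0,"rz":0,"claw":0.5},
    {"dx":0.33,"dy":-0.31,"dz":0.15,"rx":0,"ry":0,"rz":0,"claw":0.5},
    {"dx":0.33,"dy":-0.31,"dz":0.15,"rx":0,"ry":0,"rz":0,"claw":0.5},
    {"dx":0.33,"dy":-0.31,"dz":0.15,"rx":0,"ry":0,"rz":0,"claw":0.5},
    {"dx":0.33,"dy":-0.31,"dz":0.15,"rx":0,"ry":0,"rz":0,"claw":0.5},
  ],
)

```text
time_s: 2.0
ee_pos: [0.3855, -0.2773, 0.1072]
eef_rot: [3.141, -0.001, 0.035]
force: [0.7, -1.6, -0.4]
grip_width: 0.0471
grip_force: 0.0
```

```bash
python3 -c "
from h import *
go(.385,-.2745,.0195,.036)"
```

```text
pos [ 0.3855 -0.2773  0.1072] rpy [ 3.1411e+00 -5.0000e-04  3.5300e-02] f [ 0.67 -1.57 -0.4 ] m [-0.032 -0.065 -0.045] w 0.0471 t 2.0
shift [-0.004 -0.029  0.876] per row [-0.004  -0.0289  0.8765] rz -0.0004 (after shift)
```

Emit:
step_arm(
  plan=[
    {"dx":0,"dy":-0.03,"dz":0.25,"rx":0,"ry":0,"rz":0,"claw":0.5},
    {"dx":0,"dy":0,"dz":0.25,"rx":0,"ry":0,"rz":0,"claw":0.5},
    {"dx":0,"dy":0,"dz":0.2,"rx":0,"ry":0,"rz":0,"claw":0.5},
    {"dx":0,"dy":0,"dz":0.13,"rx":0,"ry":0,"rz":0,"claw":0.5},
    {"dx":0,"dy":0,"dz":0.04,"rx":0,"ry":0,"rz":0,"claw":0.5},
    {"dx":0,"dy":0,"dz":0,"rx":0,"ry":0,"rz":0,"claw":0.5},
  ],
  grip_force=40,
)

```text
time_s: 2.6
ee_pos: [0.3843, -0.2759, 0.0205]
eef_rot: [-3.141, 0.0, 0.035]
force: [-1.1, 0.4, -0.5]
grip_width: 0.0466
grip_force: 0.0
```

Emit:
step_arm(
  plan=[
    {"dx":0,"dy":0,"dz":0,"rx":0,"ry":0,"rz":0,"claw":0.7},
    {"dx":0,"dy":0,"dz":0,"rx":0,"ry":0,"rz":0,"claw":0.9},
    {"dx":0,"dy":0,"dz":0,"rx":0,"ry":0,"rz":0,"claw":0.9},
    {"dx":0,"dy":0,"dz":0,"rx":0,"ry":0,"rz":0,"claw":0.9},
    {"dx":0,"dy":0,"dz":0,"rx":0,"ry":0,"rz":0,"claw":0.9},
  ],
  grip_force=40,
)

```text
time_s: 3.1
ee_pos: [0.3844, -0.276, 0.0208]
eef_rot: [3.141, -0.0, 0.035]
force: [-1.5, -0.3, 3.4]
grip_width: 0.0155
grip_force: 40.0
```

```bash
python3 -c "
from h import *
go(.385,-.2745,.0195,.036)"
```

```text
pos [ 0.3844 -0.276   0.0208] rpy [ 3.1411e+00 -5.0000e-04  3.5500e-02] f [-1.5  -0.34  3.38] m [-0.132  0.046  0.023] w 0.0155 t 3.1
shift [ 0.007 -0.014  0.013] per row [ 0.0065 -0.0143  0.0128] rz -0.0003 (after shift)
```

Emit:
step_arm(
  plan=[
    {"dx":0,"dy":0,"dz":-0.1,"rx":0,"ry":0,"rz":0,"claw":0.9},
    {"dx":0,"dy":0,"dz":-0.2,"rx":0,"ry":0,"rz":0,"claw":0.9},
    {"dx":0,"dy":0,"dz":-0.25,"rx":0,"ry":0,"rz":0,"claw":0.9},
    {"dx":0,"dy":0,"dz":-0.2,"rx":0,"ry":0,"rz":0,"claw":0.9},
    {"dx":0,"dy":0,"dz":0,"rx":0,"ry":0,"rz":0,"claw":0.9},
  ],
  grip_force=55,
)

```text
time_s: 3.6
ee_pos: [0.3851, -0.2765, 0.098]
eef_rot: [3.139, -0.003, 0.036]
force: [-0.4, -0.6, -1.2]
grip_width: 0.0155
grip_force: 55.0
```

```bash
python3 -c "
from h import *
go(.415,-.101,.096,.036,6)"
```

```text
pos [ 0.3851 -0.2765  0.098 ] rpy [ 3.1387 -0.0032  0.0355] f [-0.36 -0.57 -1.22] m [-0.024  0.085 -0.02 ] w 0.0155 t 3.6
shift [ 0.361 -1.743  0.016] per row [ 0.0602 -0.2905  0.0027] rz -0.0003 (after shift)
```

Emit:
step_arm(
  plan=[
    {"dx":0.03,"dy":-0.15,"dz":0,"rx":0,"ry":0,"rz":0,"claw":0.9},
    {"dx":0.06,"dy":-0.29,"dz":0,"rx":0,"ry":0,"rz":0,"claw":0.9},
    {"dx":0.06,"dy":-0.29,"dz":0,"rx":0,"ry":0,"rz":0,"claw":0.9},
    {"dx":0.06,"dy":-0.29,"dz":0,"rx":0,"ry":0,"rz":0,"claw":0.9},
    {"dx":0.06,"dy":-0.29,"dz":0,"rx":0,"ry":0,"rz":0,"claw":0.9},
    {"dx":0.06,"dy":-0.29,"dz":0,"rx":0,"ry":0,"rz":0,"claw":0.9},
    {"dx":0.03,"dy":-0.14,"dz":0,"rx":0,"ry":0,"rz":0,"claw":0.9},
    {"dx":0,"dy":0,"dz":0,"rx":0,"ry":0,"rz":0,"claw":0.9},
    {"dx":0,"dy":0,"dz":0,"rx":0,"ry":0,"rz":0,"claw":0.9},
  ],
)

```text
time_s: 4.5
ee_pos: [0.4135, -0.1002, 0.0947]
eef_rot: [-3.141, 0.001, 0.036]
force: [-0.0, 0.1, -1.7]
grip_width: 0.0156
grip_force: 55.0
```

```bash
python3 - <<'E'
from h import *
from station import viewer
go(.415,-.101,.096,.036,6)
ims=[]
for n,x0 in(("top",.085),("scene",.085)):
    p=viewer.camera(n); pickle.dump(p,open(n+"1.pkl","wb"))
    ims.append(ortho(p,.085,.43,.70,-.18,-.02,2200))
cv2.imwrite("pics/a1.png",np.hstack(ims)[:,:,::-1])
E
```

```text
pos [ 0.4135 -0.1002  0.0947] rpy [-3.1412e+00  1.3000e-03  3.6500e-02] f [-0.04  0.06 -1.74] m [-0.021  0.095 -0.013] w 0.0156 t 4.5
shift [ 0.014  0.009 -0.013] per row [ 0.0024  0.0014 -0.0021] rz 0.0003 (after shift)
```

View pics/a1.png

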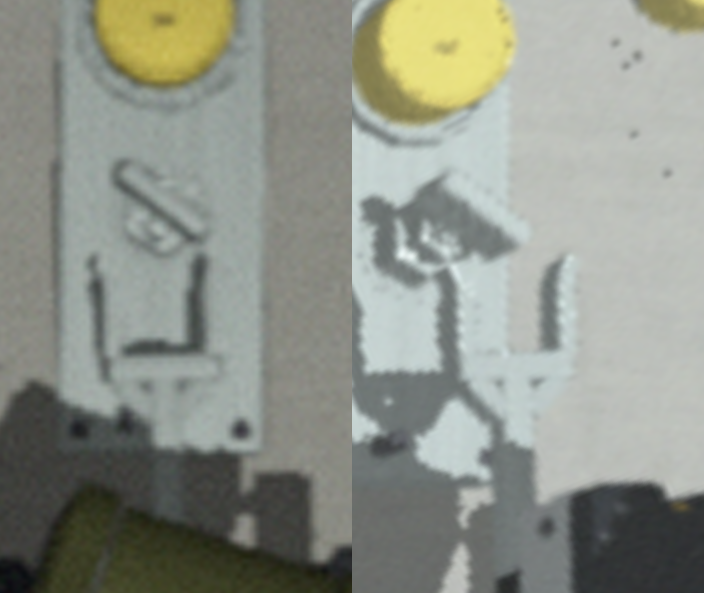

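Emit:
step_arm(
  plan=[
    {"dx":0.08,"dy":0.023,"dz":0,"rx":0,"ry":0,"rz":0,"claw":0.9},
    {"dx":0,"dy":0,"dz":0.15,"rx":0,"ry":0,"rz":0,"claw":0.9},
    {"dx":0,"dy":0,"dz":0.15,"rx":0,"ry":0,"rz":0,"claw":0.9},
    {"dx":0,"dy":0,"dz":0.1,"rx":0,"ry":0,"rz":0,"claw":0.9},
    {"dx":0,"dy":0,"dz":0.06,"rx":0,"ry":0,"rz":0,"claw":0.9},
    {"dx":0,"dy":0,"dz":0.02,"rx":0,"ry":0,"rz":0,"claw":0.9},
    {"dx":0,"dy":0,"dz":0,"rx":0,"ry":0,"rz":0,"claw":0.9},
    {"dx":0,"dy":0,"dz":0,"rx":0,"ry":0,"rz":0,"claw":0.9},
  ],
)

```text
time_s: 5.4
ee_pos: [0.4224, -0.1027, 0.0479]
eef_rot: [3.141, -0.001, 0.035]
force: [0.0, 0.0, -1.5]
grip_width: 0.0157
grip_force: 55.0
```

```bash
python3 - <<'E'
from h import *
from station import viewer
go(.42,-.1025,.041,.036)
ims=[]
for n in("top","scene"):
    p=viewer.camera(n); pickle.dump(p,open(n+"2.pkl","wb"))
    ims.append(ortho(p,.033,.49,.65,-.145,-.045,3700))
a=np.hstack(ims).astype(float); a=np.clip((a-60)*1.5,0,255)
cv2.imwrite("pics/a2.png",a[:,:,::-1])
E
```

```text
pos [ 0.4224 -0.1027  0.0479] rpy [ 3.1414e+00 -7.0000e-04  3.5400e-02] f [ 0.04  0.05 -1.55] m [ 0.001  0.092 -0.015] w 0.0157 t 5.4
shift [-0.024 -0.003  0.069] per row [-0.024  -0.0031  0.0686] rz -0.0004 (after shift)[ WARN:0@1.632] global loadsave.cpp:1063 imwrite_ Unsupported depth image for selected encoder is fallbacked to CV_8U.
```

View pics/a2.png

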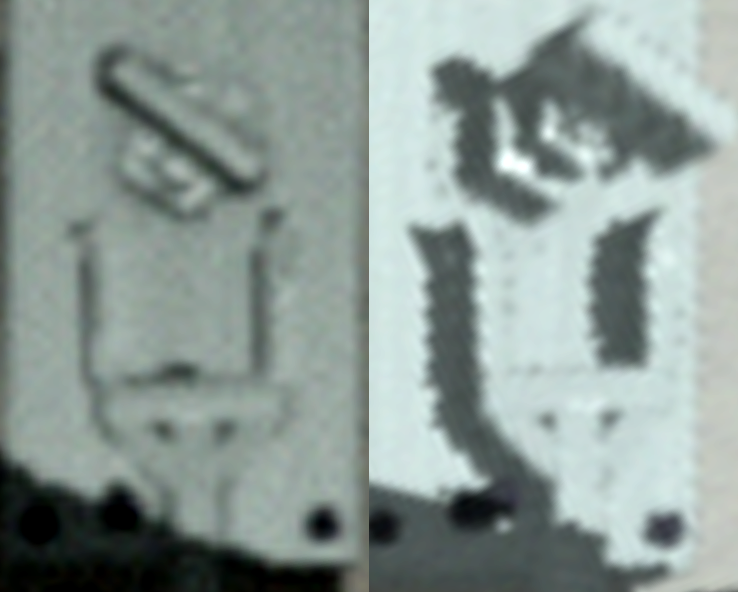

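Emit:
step_arm(
  plan=[
    {"dx":0,"dy":0,"dz":0.03,"rx":0,"ry":0,"rz":0,"claw":0.9},
    {"dx":0,"dy":0,"dz":0.02,"rx":0,"ry":0,"rz":0,"claw":0.9},
    {"dx":0,"dy":0,"dz":0.01,"rx":0,"ry":0,"rz":0,"claw":0.9},
    {"dx":0,"dy":0,"dz":0.005,"rx":0,"ry":0,"rz":0,"claw":0.9},
    {"dx":0,"dy":0,"dz":0,"rx":0,"ry":0,"rz":0,"claw":0.9},
  ],
  grip_force=25,
)

```text
time_s: 6.0
ee_pos: [0.4221, -0.1026, 0.0409]
eef_rot: [-3.142, 0.0, 0.035]
force: [-0.9, 0.6, -1.1]
grip_width: 0.0158
grip_force: 25.0
```

```bash
python3 -c "
from h import *
go(.42,-.1025,.0408,.036,6)"
```

```text
pos [ 0.4221 -0.1026  0.0409] rpy [-3.1416  0.      0.0354] f [-0.86  0.61 -1.08] m [0.006 0.08  0.019] w 0.0158 t 6.0
shift [-0.021 -0.002  0.001] per row [-0.0035 -0.0003  0.0002] rz -0.0004 (after shift)
```

Emit:
step_arm(
  plan=[
    {"dx":0,"dy":0,"dz":0.008,"rx":0,"ry":0,"rz":0,"claw":0.9},
    {"dx":0,"dy":0,"dz":0,"rx":0,"ry":0,"rz":0,"claw":0.9},
    {"dx":0.05,"dy":0,"dz":0,"rx":0,"ry":0,"rz":0,"claw":0.9},
    {"dx":0.05,"dy":0,"dz":0,"rx":0,"ry":0,"rz":0,"claw":0.9},
    {"dx":0.05,"dy":0,"dz":0,"rx":0,"ry":0,"rz":0,"claw":0.9},
    {"dx":0,"dy":0,"dz":0,"rx":0,"ry":0,"rz":0,"claw":0.9},
  ],
)

```text
time_s: 6.6
ee_pos: [0.4382, -0.1022, 0.0404]
eef_rot: [3.141, -0.002, 0.036]
force: [2.7, 0.2, 1.8]
grip_width: 0.0155
grip_force: 25.0
```

```bash
python3 -c "
from h import *
go(.42,-.1025,.0408,.036,6)"
```

```text
pos [ 0.4382 -0.1022  0.0404] rpy [ 3.1412e+00 -1.5000e-03  3.5600e-02] f [2.72 0.19 1.82] m [ 0.084 -0.591  0.003] w 0.0155 t 6.6
shift [-0.182 -0.003 -0.005] per row [-0.0304 -0.0005 -0.0008] rz -0.0003 (after shift)
```

Emit:
step_arm(
  plan=[
    {"dx":0.04,"dy":0,"dz":-0.004,"rx":0,"ry":0,"rz":0,"claw":0.9},
    {"dx":0.04,"dy":0,"dz":0,"rx":0,"ry":0,"rz":0,"claw":0.9},
    {"dx":0.04,"dy":0,"dz":0,"rx":0,"ry":0,"rz":0,"claw":0.9},
    {"dx":0,"dy":0,"dz":0,"rx":0,"ry":0,"rz":0,"claw":0.9},
  ],
)

```text
time_s: 7.0
ee_pos: [0.4498, -0.1017, 0.0406]
eef_rot: [3.141, -0.001, 0.036]
force: [2.4, 1.8, 1.6]
grip_width: 0.0162
grip_force: 25.0
```

```bash
python3 - <<'E'
from h import *
from station import viewer
go(.42,-.1025,.041,.036)
ims=[]
for n in("top","scene"):
    p=viewer.camera(n); pickle.dump(p,open(n+"3.pkl","wb"))
    ims.append(ortho(p,.032,.52,.65,-.145,-.045,3900))
a=np.hstack(ims).astype(float); a=np.clip((a-60)*1.5,0,255).astype(np.uint8)
cv2.imwrite("pics/a3.png",a[:,:,::-1])
E
```

```text
pos [ 0.4498 -0.1017  0.0406] rpy [ 3.1414e+00 -9.0000e-04  3.5500e-02] f [2.36 1.78 1.6 ] m [ 0.107 -0.502  0.038] w 0.0162 t 7.0
shift [-0.298 -0.002 -0.004] per row [-0.2982 -0.0024 -0.0042] rz -0.0003 (after shift)
```

View pics/a3.png

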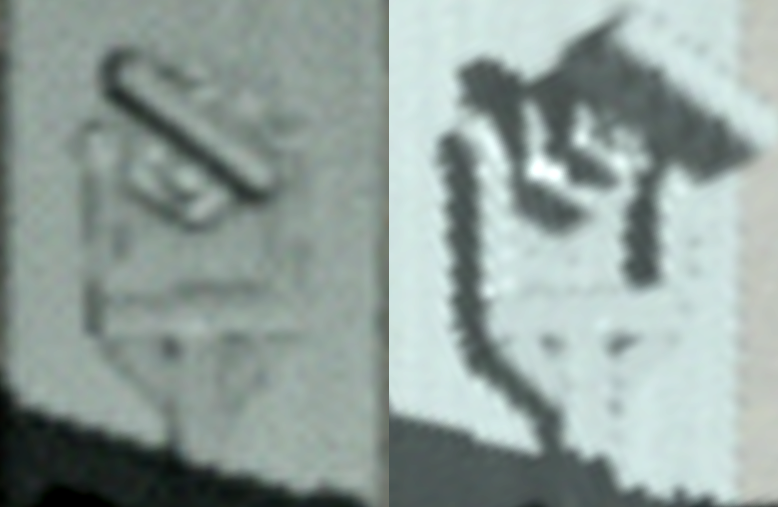

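Emit:
step_arm(
  plan=[
    {"dx":0.03,"dy":0,"dz":0,"rx":0,"ry":0,"rz":0,"claw":0.9},
    {"dx":0.03,"dy":0,"dz":0,"rx":0,"ry":0,"rz":0,"claw":0.9},
    {"dx":0.03,"dy":0,"dz":0,"rx":0,"ry":0,"rz":0,"claw":0.9},
    {"dx":0,"dy":0,"dz":0,"rx":0,"ry":0,"rz":0,"claw":0.9},
  ],
  grip_force=20,
)

```text
time_s: 7.5
ee_pos: [0.4583, -0.1014, 0.0406]
eef_rot: [-3.142, 0.0, 0.035]
force: [-1.2, 0.1, 3.8]
grip_width: 0.0156
grip_force: 20.0
```

```bash
python3 -c "
from h import *
go(.42,-.1025,.0408,.036,6)"
```

```text
pos [ 0.4583 -0.1014  0.0406] rpy [-3.1416e+00  1.0000e-04  3.5400e-02] f [-1.25  0.07  3.76] m [ 0.097  0.054 -0.02 ] w 0.0156 t 7.5
shift [-0.383 -0.002 -0.002] per row [-0.0639 -0.0003 -0.0003] rz -0.0004 (after shift)
```

Emit:
step_arm(
  plan=[
    {"dx":0.02,"dy":0,"dz":0,"rx":0,"ry":0,"rz":0,"claw":0.9},
    {"dx":0.02,"dy":0,"dz":0,"rx":0,"ry":0,"rz":0,"claw":0.9},
    {"dx":0.02,"dy":0,"dz":0,"rx":0,"ry":0,"rz":0,"claw":0.9},
    {"dx":0,"dy":0,"dz":0,"rx":0,"ry":0,"rz":0,"claw":0.9},
  ],
)

```text
time_s: 7.9
ee_pos: [0.4641, -0.1011, 0.0406]
eef_rot: [-3.142, 0.0, 0.036]
force: [-3.2, -0.1, 6.0]
grip_width: 0.0155
grip_force: 20.0
```

Emit:
step_arm(
  plan=[
    {"dx":0.01,"dy":0,"dz":0,"rx":0,"ry":0,"rz":0,"claw":0.9},
    {"dx":0,"dy":0,"dz":0,"rx":0,"ry":0,"rz":0,"claw":0.9},
  ],
)

```text
time_s: 8.1
ee_pos: [0.4649, -0.1011, 0.0406]
eef_rot: [-3.142, 0.001, 0.036]
force: [-3.9, 0.3, 6.2]
grip_width: 0.0158
grip_force: 20.0
```

```bash
python3 -c "
from h import *
go(.42,-.1025,.0408,.036,6)"
```

```text
pos [ 0.4649 -0.1011  0.0406] rpy [-3.1415e+00  8.0000e-04  3.5500e-02] f [-3.92  0.26  6.22] m [0.021 0.699 0.009] w 0.0158 t 8.1
shift [-0.449 -0.002 -0.002] per row [-0.0749 -0.0003 -0.0003] rz -0.0003 (after shift)
```

Emit:
step_arm(
  plan=[
    {"dx":0.01,"dy":0,"dz":-0.003,"rx":0,"ry":0,"rz":0,"claw":0.9},
    {"dx":0,"dy":0,"dz":0,"rx":0,"ry":0,"rz":0,"claw":0.9},
  ],
)

```text
time_s: 8.3
ee_pos: [0.466, -0.101, 0.0407]
eef_rot: [-3.142, 0.0, 0.035]
force: [-1.3, -0.1, 2.2]
grip_width: 0.016
grip_force: 20.0
```

Emit:
step_arm(
  plan=[
    {"dx":0.01,"dy":0,"dz":0,"rx":0,"ry":0,"rz":0,"claw":0.9},
    {"dx":0,"dy":0,"dz":0,"rx":0,"ry":0,"rz":0,"claw":0.9},
  ],
)

```text
time_s: 8.5
ee_pos: [0.4664, -0.101, 0.0407]
eef_rot: [-3.141, 0.002, 0.035]
force: [-7.8, -0.8, 7.0]
grip_width: 0.0156
grip_force: 20.0
```

```bash
python3 - <<'E'
from h import *
from station import viewer
go(.42,-.1025,.041,.036)
ims=[]
for n in("top","scene"):
    p=viewer.camera(n); pickle.dump(p,open(n+"4.pkl","wb"))
    ims.append(ortho(p,.03,.52,.65,-.145,-.045,3900))
a=np.hstack(ims).astype(float); a=np.clip((a-60)*1.5,0,255).astype(np.uint8)
cv2.imwrite("pics/a4.png",a[:,:,::-1])
E
```

```text
pos [ 0.4664 -0.101   0.0407] rpy [-3.1412e+00  2.1000e-03  3.5500e-02] f [-7.77 -0.79  6.96] m [-0.133  1.353 -0.026] w 0.0156 t 8.5
shift [-0.464 -0.001 -0.002] per row [-0.4639 -0.0013 -0.0019] rz -0.0003 (after shift)
```

View pics/a4.png

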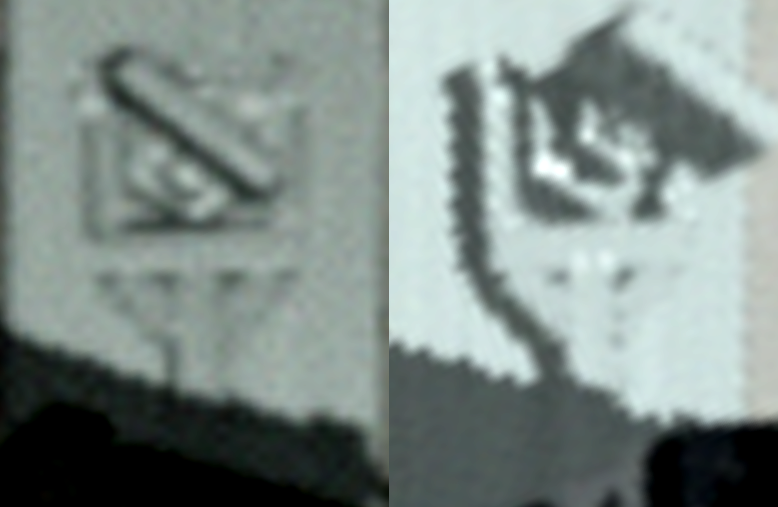

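Emit:
step_arm(
  plan=[
    {"dx":-0.006,"dy":0,"dz":0,"rx":0,"ry":0,"rz":0,"claw":0.9},
    {"dx":0,"dy":0,"dz":0,"rx":0,"ry":0,"rz":0,"claw":0.9},
    {"dx":0,"dy":0,"dz":0,"rx":0,"ry":0,"rz":0,"claw":0.7},
    {"dx":0,"dy":0,"dz":0,"rx":0,"ry":0,"rz":0,"claw":0.5},
    {"dx":0,"dy":0,"dz":0,"rx":0,"ry":0,"rz":0,"claw":0.5},
    {"dx":0,"dy":0,"dz":-0.2,"rx":0,"ry":0,"rz":0,"claw":0.5},
    {"dx":0,"dy":0,"dz":-0.4,"rx":0,"ry":0,"rz":0,"claw":0.5},
    {"dx":0,"dy":0,"dz":-0.4,"rx":0,"ry":0,"rz":0,"claw":0.5},
    {"dx":-0.3,"dy":0,"dz":-0.2,"rx":0,"ry":0,"rz":0,"claw":0.5},
    {"dx":0,"dy":0,"dz":0,"rx":0,"ry":0,"rz":0,"claw":0.5},
  ],
)

```text
time_s: 9.6
ee_pos: [0.4359, -0.1024, 0.1634]
eef_rot: [3.14, -0.004, 0.035]
force: [0.6, -0.1, -0.4]
grip_width: 0.0474
grip_force: 0.0
```

```bash
python3 - <<'E'
from h import *
from station import viewer
go(.612,-.096,.14,.036)
ims=[]
for n,z in(("top",.068),("scene",.068)):
    p=viewer.camera(n); pickle.dump(p,open(n+"5.pkl","wb"))
    ims.append(ortho(p,z,.46,.66,-.145,-.045,2900))
a=np.hstack(ims)
cv2.imwrite("pics/a5.png",a[:,:,::-1])
E
```

```text
pos [ 0.4359 -0.1024  0.1634] rpy [ 3.1401 -0.004   0.0352] f [ 0.56 -0.07 -0.43] m [-0.015 -0.01  -0.023] w 0.0474 t 9.6
shift [ 1.761 -0.002  0.241] per row [ 1.7608 -0.0018  0.2414] rz -0.0005 (after shift)
```

View pics/a5.png

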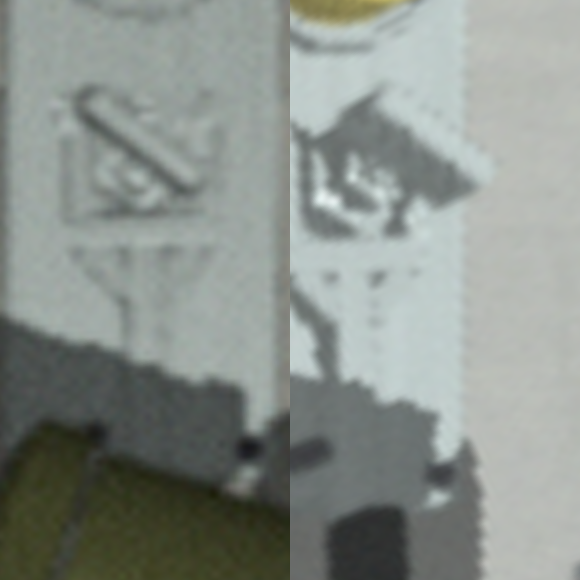

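```bash
python3 - <<'E'
from h import *
for n in("top","scene"):
  for i in (0,3,5):
    p=pickle.load(open(f"{n}{i}.pkl","rb"))
    v,u=np.mgrid[:400,:640]; z=p["z_map"]; c=np.stack([(u-p["cx"])/p["fx"]*z,(v-p["cy"])/p["fy"]*z,z],-1); C=((c-p["t"])@p["R"]).reshape(-1,3)
    m=(abs(C[:,0]-.613)<.03)&(abs(C[:,1]+.096)<.03)&(C[:,2]>.060)&(C[:,2]<.08)
    Q=C[m,:2]
    if len(Q)<8: print(n,i,len(Q)); continue
    mu,sz,ang=cv2.minAreaRect((Q*1000).astype(np.float32)); w,s,vt=np.linalg.svd(Q-Q.mean(0),full_matrices=False)
    print(n,i,len(Q),C[m,2].mean().round(4),"mean",Q.mean(0).round(4),"ang",np.degrees(np.arctan2(vt[0,1],vt[0,0]))%180,"rect",np.round(mu,1),np.round(sz,1),ang)
# 2D orientation by structure tensor on bar in top ortho
for n in("top","scene"):
  for i in (0,3,5):
    p=pickle.load(open(f"{n}{i}.pkl","rb"))
    S=cv2.GaussianBlur(cv2.cvtColor(ortho(p,.068,.595,.631,-.113,-.079,3000),cv2.COLOR_RGB2GRAY),(0,0),3).astype(float)
    gx=cv2.Sobel(S,-1,1,0);gy=cv2.Sobel(S,-1,0,1)
    a,b,c=(gx*gx).mean(),(gx*gy).mean(),(gy*gy).mean(); th=.5*np.arctan2(2*b,a-c) # dominant gradient dir in (col,row)
    # bar dir perpendicular: (col,row)=(-sin,cos); world x=-row,y=-col
    d=(-np.sin(th),np.cos(th)); print(n,i,"ang",np.degrees(np.arctan2(-d[0],-d[1]))%180)
E
```

```text
top 0 89 0.0675 mean [ 0.6121 -0.0944] ang 52.99189077540984 rect [612.5 -94.3] [50.1 11.4] 53.453250885009766
top 3 90 0.0677 mean [ 0.6118 -0.0944] ang 52.18552491427242 rect [612.5 -94.3] [49.6 11.6] 52.39838790893555
top 5 92 0.067 mean [ 0.6117 -0.0946] ang 52.25059990474479 rect [612.6 -94.3] [50.  11.5] 52.177913665771484
scene 0 117 0.0655 mean [ 0.6135 -0.0942] ang 52.2629828327063 rect [614.3 -96.1] [49.1 13.4] 50.353515625
scene 3 111 0.0657 mean [ 0.6132 -0.095 ] ang 51.70555480931778 rect [614.1 -95.8] [49.3 12.7] 50.76060104370117
scene 5 117 0.0657 mean [ 0.613  -0.0948] ang 51.50742704863496 rect [614.1 -95.7] [49.1 13.6] 51.637596130371094
top 0 ang 54.552586619185305
top 3 ang 54.238488936451446
top 5 ang 54.821321759548226
scene 0 ang 49.83000500331474
scene 3 ang 49.86013471448118
scene 5 ang 49.551721279868644
```

Emit:
step_arm(
  plan=[
    {"dx":0,"dy":0,"dz":0,"rx":0,"ry":0,"rz":-0.093,"claw":0.6},
    {"dx":0,"dy":0,"dz":0,"rx":0,"ry":0,"rz":-0.093,"claw":0.6},
    {"dx":0,"dy":0,"dz":0,"rx":0,"ry":0,"rz":-0.093,"claw":0.6},
    {"dx":0,"dy":0,"dz":0,"rx":0,"ry":0,"rz":-0.093,"claw":0.6},
    {"dx":0,"dy":0,"dz":0,"rx":0,"ry":0,"rz":-0.093,"claw":0.6},
    {"dx":0,"dy":0,"dz":0,"rx":0,"ry":0,"rz":-0.093,"claw":0.6},
    {"dx":0,"dy":0,"dz":0,"rx":0,"ry":0,"rz":0,"claw":0.6},
  ],
)

```text
time_s: 10.4
ee_pos: [0.4367, -0.102, 0.1596]
eef_rot: [-3.14, 0.001, 0.915]
force: [-0.2, -0.3, -0.2]
grip_width: 0.0379
grip_force: 0.0
```

```bash
python3 -c "
from h import *
go(.6123,-.0953,.11,.911,6)"
```

```text
pos [ 0.4367 -0.102   0.1596] rpy [-3.1397e+00  6.0000e-04  9.1450e-01] f [-0.17 -0.26 -0.23] m [-0.064  0.019 -0.017] w 0.0379 t 10.4
shift [1.125 1.351 0.493] per row [0.1874 0.2252 0.0822] rz 0.0022 (after shift)
```

Emit:
step_arm(
  plan=[
    {"dx":0.15,"dy":0.18,"dz":0,"rx":0,"ry":0,"rz":0,"claw":0.6},
    {"dx":0.22,"dy":0.26,"dz":0.05,"rx":0,"ry":0,"rz":0,"claw":0.6},
    {"dx":0.22,"dy":0.26,"dz":0.1,"rx":0,"ry":0,"rz":0,"claw":0.6},
    {"dx":0.22,"dy":0.26,"dz":0.1,"rx":0,"ry":0,"rz":0,"claw":0.6},
    {"dx":0.19,"dy":0.23,"dz":0.1,"rx":0,"ry":0,"rz":0,"claw":0.6},
    {"dx":0.125,"dy":0.16,"dz":0.1,"rx":0,"ry":0,"rz":0,"claw":0.6},
    {"dx":0,"dy":0,"dz":0,"rx":0,"ry":0,"rz":0,"claw":0.6},
    {"dx":0,"dy":0,"dz":0,"rx":0,"ry":0,"rz":0,"claw":0.6},
  ],
)

```text
time_s: 11.2
ee_pos: [0.6117, -0.0956, 0.1147]
eef_rot: [-3.14, 0.001, 0.909]
force: [0.1, 0.1, -0.9]
grip_width: 0.0376
grip_force: 0.0
```

```bash
python3 -c "
from h import *
go(.6123,-.0953,.065,.911,3)"
```

```text
pos [ 0.6117 -0.0956  0.1147] rpy [-3.1399e+00  8.0000e-04  9.0930e-01] f [ 0.07  0.14 -0.93] m [-0.052 -0.081  0.016] w 0.0376 t 11.2
shift [0.006 0.003 0.497] per row [0.002  0.0011 0.1655] rz -0.0011 (after shift)
```

Emit:
step_arm(
  plan=[
    {"dx":0.006,"dy":0.003,"dz":0.2,"rx":0,"ry":0,"rz":0,"claw":0.6},
    {"dx":0,"dy":0,"dz":0.15,"rx":0,"ry":0,"rz":0,"claw":0.6},
    {"dx":0,"dy":0,"dz":0.1,"rx":0,"ry":0,"rz":0,"claw":0.6},
    {"dx":0,"dy":0,"dz":0.03,"rx":0,"ry":0,"rz":0,"claw":0.6},
    {"dx":0,"dy":0,"dz":0.01,"rx":0,"ry":0,"rz":0,"claw":0.6},
    {"dx":0,"dy":0,"dz":0,"rx":0,"ry":0,"rz":0,"claw":0.6},
  ],
  grip_force=10,
)

```text
time_s: 11.8
ee_pos: [0.6129, -0.0956, 0.0674]
eef_rot: [3.141, -0.0, 0.912]
force: [0.1, 0.7, 0.1]
grip_width: 0.0376
grip_force: 0.0
```

Emit:
step_arm(
  plan=[
    {"dx":0,"dy":0,"dz":0,"rx":0,"ry":0,"rz":0,"claw":0.8},
    {"dx":0,"dy":0,"dz":0,"rx":0,"ry":0,"rz":0,"claw":0.95},
    {"dx":0,"dy":0,"dz":0,"rx":0,"ry":0,"rz":0,"claw":0.95},
    {"dx":0,"dy":0,"dz":0,"rx":0,"ry":0,"rz":0,"claw":0.95},
    {"dx":0,"dy":0,"dz":0,"rx":0,"ry":0,"rz":0,"claw":0.95},
  ],
  grip_force=10,
)

```text
time_s: 12.3
ee_pos: [0.6139, -0.0964, 0.0673]
eef_rot: [3.138, -0.001, 0.912]
force: [8.4, -4.6, -3.7]
grip_width: 0.011
grip_force: 9.9
```

```bash
python3 -c "
from h import *
go(.6123,-.0953,.065,.911,3)"
```

```text
pos [ 0.6139 -0.0964  0.0673] rpy [ 3.1378e+00 -8.0000e-04  9.1180e-01] f [ 8.38 -4.63 -3.7 ] m [-1.123 -1.618  0.047] w 0.011 t 12.3
shift [-0.001 -0.019  0.023] per row [-0.0004 -0.0064  0.0078] rz 0.0005 (after shift)
```

Emit:
step_arm(
  plan=[
    {"dx":0,"dy":0.013,"dz":0,"rx":0,"ry":0,"rz":0,"claw":0.95},
    {"dx":0,"dy":0,"dz":0.01,"rx":0,"ry":0,"rz":0,"claw":0.95},
    {"dx":0,"dy":0,"dz":0,"rx":0,"ry":0,"rz":0,"claw":0.95},
  ],
  grip_force=10,
)

```text
time_s: 12.6
ee_pos: [0.6146, -0.0968, 0.067]
eef_rot: [3.139, -0.001, 0.912]
force: [2.2, -2.9, 6.1]
grip_width: 0.0112
grip_force: 10.0
```

```bash
python3 -c "
from h import *
go(.6123,-.0953,.065,.911,3)"
```

```text
pos [ 0.6146 -0.0968  0.067 ] rpy [ 3.1389e+00 -7.0000e-04  9.1190e-01] f [ 2.18 -2.88  6.1 ] m [-0.621 -0.437  0.058] w 0.0112 t 12.6
shift [-0.002 -0.027  0.02 ] per row [-0.0006 -0.0091  0.0067] rz 0.0006 (after shift)
```

Emit:
step_arm(
  plan=[
    {"dx":0,"dy":0.003,"dz":-0.007,"rx":0,"ry":0,"rz":0,"claw":0.95},
    {"dx":0,"dy":0,"dz":0,"rx":0,"ry":0,"rz":0,"claw":0.95},
    {"dx":0,"dy":0,"dz":0,"rx":0,"ry":0,"rz":0.02,"claw":0.95},
    {"dx":0,"dy":0,"dz":0,"rx":0,"ry":0,"rz":0.02,"claw":0.95},
    {"dx":0,"dy":0,"dz":0,"rx":0,"ry":0,"rz":0.02,"claw":0.95},
    {"dx":0,"dy":0,"dz":0,"rx":0,"ry":0,"rz":0,"claw":0.95},
  ],
  grip_force=45,
)

```text
time_s: 13.2
ee_pos: [0.6145, -0.0968, 0.067]
eef_rot: [3.14, -0.001, 0.816]
force: [3.4, -4.1, 4.3]
grip_width: 0.0109
grip_force: 45.0
```

```bash
python3 -c "
from h import *
go(.6123,-.0953,.065,.911,3)"
```

```text
pos [ 0.6145 -0.0968  0.067 ] rpy [ 3.140e+00 -6.000e-04  8.165e-01] f [ 3.45 -4.1   4.33] m [-0.792 -0.795 -0.046] w 0.0109 t 13.2
shift [-0.004 -0.026  0.02 ] per row [-0.0014 -0.0088  0.0068] rz -0.0602 (after shift)
```

Emit:
step_arm(
  plan=[
    {"dx":0,"dy":0,"dz":0,"rx":0,"ry":0,"rz":0.02,"claw":0.95},
    {"dx":0,"dy":0,"dz":0,"rx":0,"ry":0,"rz":0.02,"claw":0.95},
    {"dx":0,"dy":0,"dz":0,"rx":0,"ry":0,"rz":0.02,"claw":0.95},
  ],
)

```text
time_s: 13.5
ee_pos: [0.6145, -0.0968, 0.0671]
eef_rot: [3.14, -0.001, 0.722]
force: [3.9, -3.5, 3.3]
grip_width: 0.0103
grip_force: 45.0
```

```bash
cat > m.py <<'E'
from h import *
from station import telemetry, viewer
go(.6123,-.0953,.067)
L=[]
for k in range(4):
    o=telemetry.get_obs(); L.append(np.r_[o["moment"],o["force"],o["tau"][5],o["qpos"][5],o["eef_rot"][2]]); viewer.camera("top")
print(np.round(L,3))
E
python3 m.py
```

```text
pos [ 0.6145 -0.0968  0.0671] rpy [ 3.140e+00 -8.000e-04  7.222e-01] f [ 3.94 -3.52  3.35] m [-0.831 -0.768  0.049] w 0.0103 t 13.5
shift [-0.007 -0.026  0.001] per row [-0.0067 -0.0259  0.0006] 
[[-0.831 -0.768  0.049  3.94  -3.524  3.346 -0.566  0.634  0.722]
 [-0.811 -0.836  0.077  4.126 -3.938  3.387 -0.313  0.636  0.72 ]
 [-0.724 -0.804  0.04   3.742 -3.612  4.052  0.559  0.634  0.722]
 [-0.81  -0.781  0.031  4.515 -2.845  3.346  0.218  0.633  0.723]]
```

Emit:
step_arm(
  plan=[
    {"dx":0,"dy":0,"dz":0,"rx":0,"ry":0,"rz":0.02,"claw":0.95},
    {"dx":0,"dy":0,"dz":0,"rx":0,"ry":0,"rz":0.02,"claw":0.95},
    {"dx":0,"dy":0,"dz":0,"rx":0,"ry":0,"rz":0.02,"claw":0.95},
  ],
)

```text
time_s: 14.0
ee_pos: [0.6145, -0.0968, 0.067]
eef_rot: [3.14, -0.001, 0.628]
force: [3.7, -4.5, 2.9]
grip_width: 0.0106
grip_force: 45.0
```

```bash
python3 m.py
```

```text
pos [ 0.6145 -0.0968  0.067 ] rpy [ 3.1401e+00 -8.0000e-04  6.2800e-01] f [ 3.68 -4.45  2.93] m [-0.871 -0.76   0.12 ] w 0.0106 t 14.0
shift [-0.009 -0.025  0.   ] per row [-0.0089 -0.025   0.0004] 
[[-8.710e-01 -7.600e-01  1.200e-01  3.685e+00 -4.453e+00  2.927e+00
  -5.590e-01  7.280e-01  6.280e-01]
 [-7.870e-01 -8.510e-01  1.060e-01  3.735e+00 -4.057e+00  3.045e+00
  -3.130e-01  7.300e-01  6.260e-01]
 [-7.950e-01 -7.480e-01  5.100e-02  3.405e+00 -3.111e+00  2.649e+00
   5.590e-01  7.280e-01  6.280e-01]
 [-8.080e-01 -8.330e-01  3.000e-03  3.221e+00 -3.796e+00  2.853e+00
   2.190e-01  7.270e-01  6.290e-01]]
```

Emit:
step_arm(
  plan=[
    {"dx":0,"dy":0,"dz":0,"rx":0,"ry":0,"rz":0.02,"claw":0.95},
    {"dx":0,"dy":0,"dz":0,"rx":0,"ry":0,"rz":0.02,"claw":0.95},
    {"dx":0,"dy":0,"dz":0,"rx":0,"ry":0,"rz":0.02,"claw":0.95},
  ],
)

```text
time_s: 14.5
ee_pos: [0.6145, -0.0968, 0.067]
eef_rot: [3.14, -0.001, 0.534]
force: [3.2, -3.9, 4.1]
grip_width: 0.0106
grip_force: 45.0
```

```bash
python3 m.py
```

```text
pos [ 0.6145 -0.0968  0.067 ] rpy [ 3.1402e+00 -1.0000e-03  5.3370e-01] f [ 3.19 -3.95  4.14] m [-0.792 -0.751  0.108] w 0.0106 t 14.5
shift [-0.011 -0.024  0.   ] per row [-0.0111 -0.0241  0.0004] 
[[-0.792 -0.751  0.108  3.188 -3.949  4.135 -0.56   0.822  0.534]
 [-0.834 -0.774  0.056  3.255 -4.257  2.555 -0.313  0.824  0.532]
 [-0.851 -0.782  0.049  3.325 -2.834  2.786  0.559  0.822  0.534]
 [-0.802 -0.842 -0.009  3.587 -3.696  4.243  0.219  0.821  0.535]]
```

Emit:
step_arm(
  plan=[
    {"dx":0,"dy":0,"dz":0,"rx":0,"ry":0,"rz":0.02,"claw":0.95},
    {"dx":0,"dy":0,"dz":0,"rx":0,"ry":0,"rz":0.02,"claw":0.95},
    {"dx":0,"dy":0,"dz":0,"rx":0,"ry":0,"rz":0.02,"claw":0.95},
  ],
)

```text
time_s: 15.0
ee_pos: [0.6145, -0.0968, 0.0671]
eef_rot: [3.14, -0.001, 0.44]
force: [2.8, -3.9, 3.1]
grip_width: 0.0107
grip_force: 45.0
```

```bash
python3 m.py
```

```text
pos [ 0.6145 -0.0968  0.0671] rpy [ 3.1403e+00 -1.1000e-03  4.3950e-01] f [ 2.84 -3.93  3.1 ] m [-0.806 -0.753  0.106] w 0.0107 t 15.0
shift [-0.014 -0.023  0.001] per row [-0.0136 -0.0228  0.0005] 
[[-0.806 -0.753  0.106  2.839 -3.926  3.097 -0.56   0.916  0.44 ]
 [-0.776 -0.762  0.13   3.391 -3.384  3.652 -0.313  0.919  0.437]
 [-0.802 -0.756  0.036  3.314 -3.703  4.489  0.56   0.916  0.44 ]
 [-0.829 -0.743  0.032  4.852 -4.229  2.571  0.219  0.916  0.44 ]]
```

Emit:
step_arm(
  plan=[
    {"dx":0,"dy":0,"dz":0,"rx":0,"ry":0,"rz":0.02,"claw":0.95},
    {"dx":0,"dy":0,"dz":0,"rx":0,"ry":0,"rz":0.02,"claw":0.95},
    {"dx":0,"dy":0,"dz":0,"rx":0,"ry":0,"rz":0.02,"claw":0.95},
  ],
)

```text
time_s: 15.5
ee_pos: [0.6145, -0.0968, 0.067]
eef_rot: [3.14, -0.001, 0.345]
force: [3.1, -3.3, 3.2]
grip_width: 0.0103
grip_force: 45.0
```

```bash
python3 m.py
```

```text
pos [ 0.6145 -0.0968  0.067 ] rpy [ 3.1405e+00 -1.2000e-03  3.4530e-01] f [ 3.13 -3.27  3.22] m [-0.8   -0.724  0.153] w 0.0103 t 15.5
shift [-0.015 -0.021  0.   ] per row [-0.0154 -0.0212  0.0003] 
[[-0.8   -0.724  0.153  3.125 -3.271  3.223 -0.56   1.011  0.345]
 [-0.76  -0.734  0.093  4.336 -3.909  3.124 -0.298  1.013  0.343]
 [-0.784 -0.769  0.085  3.943 -3.924  2.214  0.571  1.01   0.346]
 [-0.789 -0.794  0.033  3.616 -3.91   4.186  0.222  1.01   0.346]]
```

Emit:
step_arm(
  plan=[
    {"dx":0,"dy":0,"dz":0,"rx":0,"ry":0,"rz":0.02,"claw":0.95},
    {"dx":0,"dy":0,"dz":0,"rx":0,"ry":0,"rz":0.02,"claw":0.95},
    {"dx":0,"dy":0,"dz":0,"rx":0,"ry":0,"rz":0.02,"claw":0.95},
  ],
)

```text
time_s: 16.0
ee_pos: [0.6145, -0.0968, 0.0671]
eef_rot: [3.141, -0.001, 0.251]
force: [3.7, -3.9, 3.2]
grip_width: 0.0106
grip_force: 45.0
```

```bash
python3 m.py
```

```text
pos [ 0.6145 -0.0968  0.0671] rpy [ 3.1406e+00 -1.3000e-03  2.5110e-01] f [ 3.72 -3.86  3.19] m [-0.789 -0.727  0.069] w 0.0106 t 16.0
shift [-0.017 -0.02   0.001] per row [-0.0174 -0.0196  0.0006] 
[[-0.789 -0.727  0.069  3.722 -3.864  3.186 -0.56   1.105  0.251]
 [-0.782 -0.711  0.07   4.145 -3.516  3.378 -0.313  1.107  0.249]
 [-0.785 -0.733  0.01   3.419 -3.64   2.972  0.559  1.105  0.251]
 [-0.775 -0.735  0.03   3.892 -4.012  4.491  0.219  1.104  0.252]]
```

Emit:
step_arm(
  plan=[
    {"dx":0,"dy":0,"dz":0,"rx":0,"ry":0,"rz":0.02,"claw":0.95},
    {"dx":0,"dy":0,"dz":0,"rx":0,"ry":0,"rz":0.02,"claw":0.95},
    {"dx":0,"dy":0,"dz":0,"rx":0,"ry":0,"rz":0.02,"claw":0.95},
  ],
)

```text
time_s: 16.5
ee_pos: [0.6145, -0.0967, 0.067]
eef_rot: [3.141, -0.001, 0.157]
force: [4.0, -3.6, 3.8]
grip_width: 0.0106
grip_force: 45.0
```

```bash
python3 m.py
```

```text
pos [ 0.6145 -0.0967  0.067 ] rpy [ 3.1407e+00 -1.3000e-03  1.5690e-01] f [ 3.97 -3.57  3.83] m [-0.766 -0.738  0.11 ] w 0.0106 t 16.5
shift [-0.019 -0.018  0.   ] per row [-0.0192 -0.0177  0.0005] 
[[-0.766 -0.738  0.11   3.966 -3.573  3.826 -0.56   1.199  0.157]
 [-0.716 -0.773  0.101  2.919 -3.127  3.747 -0.309  1.201  0.155]
 [-0.815 -0.766  0.041  3.692 -2.903  4.182  0.599  1.199  0.157]
 [-0.765 -0.738  0.013  3.13  -3.157  4.368  0.23   1.198  0.158]]
```

Emit:
step_arm(
  plan=[
    {"dx":0,"dy":0,"dz":0,"rx":0,"ry":0,"rz":0.02,"claw":0.95},
    {"dx":0,"dy":0,"dz":0,"rx":0,"ry":0,"rz":0.02,"claw":0.95},
    {"dx":0,"dy":0,"dz":0,"rx":0,"ry":0,"rz":0.02,"claw":0.95},
  ],
)

```text
time_s: 17.0
ee_pos: [0.6145, -0.0968, 0.067]
eef_rot: [3.141, -0.001, 0.063]
force: [3.6, -3.3, 3.8]
grip_width: 0.0103
grip_force: 45.0
```

```bash
python3 m.py
```

```text
pos [ 0.6145 -0.0968  0.067 ] rpy [ 3.1409e+00 -1.4000e-03  6.3000e-02] f [ 3.58 -3.29  3.84] m [-0.784 -0.727  0.119] w 0.0103 t 17.0
shift [-0.021 -0.016  0.   ] per row [-0.0207 -0.016   0.0003] 
[[-0.784 -0.727  0.119  3.577 -3.286  3.837 -0.56   1.293  0.063]
 [-0.76  -0.754  0.072  3.237 -4.33   4.299 -0.313  1.295  0.061]
 [-0.719 -0.796  0.03   3.127 -3.497  4.046  0.559  1.293  0.063]
 [-0.812 -0.713 -0.017  3.63  -2.62   4.688  0.219  1.292  0.064]]
```

Emit:
step_arm(
  plan=[
    {"dx":0,"dy":0,"dz":0,"rx":0,"ry":0,"rz":0.02,"claw":0.95},
    {"dx":0,"dy":0,"dz":0,"rx":0,"ry":0,"rz":0.02,"claw":0.95},
    {"dx":0,"dy":0,"dz":0,"rx":0,"ry":0,"rz":0.02,"claw":0.95},
  ],
)

```text
time_s: 17.5
ee_pos: [0.6145, -0.0968, 0.0671]
eef_rot: [3.141, -0.001, -0.031]
force: [4.3, -3.6, 3.4]
grip_width: 0.0103
grip_force: 45.0
```

```bash
python3 m.py; python3 - <<'E'
from h import *
from station import viewer
ims=[]
for n in("top","scene"):
    p=viewer.camera(n); ims.append(ortho(p,.03,.40,.66,-.16,-.04,2300))
cv2.imwrite("pics/a6.png",np.hstack(ims)[:,:,::-1])
E
```

```text
pos [ 0.6145 -0.0968  0.0671] rpy [ 3.1411e+00 -1.5000e-03 -3.1200e-02] f [ 4.26 -3.56  3.39] m [-0.712 -0.738  0.083] w 0.0103 t 17.5
shift [-0.022 -0.014  0.001] per row [-0.022  -0.0139  0.0007] 
[[-0.712 -0.738  0.083  4.265 -3.564  3.394 -0.56   1.387 -0.031]
 [-0.719 -0.729  0.034  2.776 -3.475  3.585 -0.313  1.389 -0.033]
 [-0.786 -0.737  0.058  2.8   -3.669  3.355  0.559  1.387 -0.031]
 [-0.746 -0.754  0.008  3.568 -4.096  5.06   0.219  1.386 -0.03 ]]
```

View pics/a6.png

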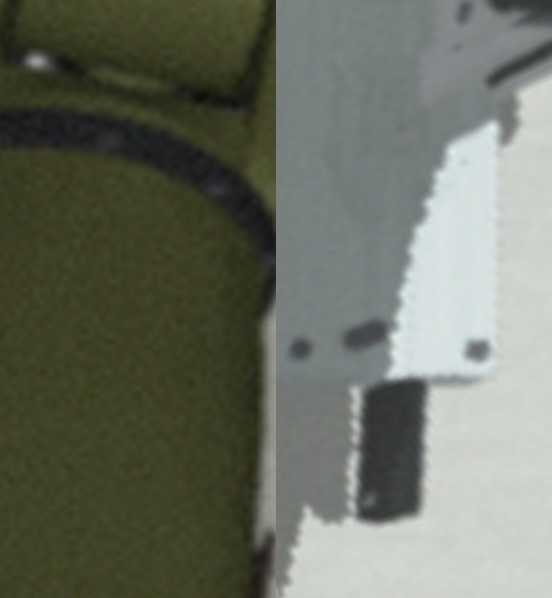

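Emit:
step_arm(
  plan=[
    {"dx":0,"dy":0,"dz":0,"rx":0,"ry":0,"rz":0.02,"claw":0.95},
    {"dx":0,"dy":0,"dz":0,"rx":0,"ry":0,"rz":0.02,"claw":0.95},
    {"dx":0,"dy":0,"dz":0,"rx":0,"ry":0,"rz":0.02,"claw":0.95},
  ],
)

```text
time_s: 18.1
ee_pos: [0.6145, -0.0967, 0.067]
eef_rot: [3.141, -0.002, -0.125]
force: [3.3, -3.2, 4.4]
grip_width: 0.0103
grip_force: 45.0
```

```bash
python3 m.py
```

```text
pos [ 0.6145 -0.0967  0.067 ] rpy [ 3.1412e+00 -1.5000e-03 -1.2550e-01] f [ 3.25 -3.24  4.37] m [-0.759 -0.73   0.1  ] w 0.0103 t 18.1
shift [-0.023 -0.012  0.   ] per row [-0.0233 -0.0115  0.0004] 
[[-0.759 -0.73   0.1    3.254 -3.238  4.374 -0.56   1.481 -0.125]
 [-0.729 -0.783  0.086  3.291 -3.295  3.968 -0.302  1.483 -0.127]
 [-0.788 -0.748  0.029  3.706 -3.617  4.22   0.568  1.481 -0.125]
 [-0.749 -0.767  0.085  3.274 -4.017  3.791  0.221  1.48  -0.124]]
```

Emit:
step_arm(
  plan=[
    {"dx":0,"dy":0,"dz":0,"rx":0,"ry":0,"rz":0.02,"claw":0.95},
    {"dx":0,"dy":0,"dz":0,"rx":0,"ry":0,"rz":0.02,"claw":0.95},
    {"dx":0,"dy":0,"dz":0,"rx":0,"ry":0,"rz":0.02,"claw":0.95},
  ],
)

```text
time_s: 18.6
ee_pos: [0.6144, -0.0967, 0.067]
eef_rot: [3.141, -0.001, -0.22]
force: [3.3, -2.6, 4.3]
grip_width: 0.0109
grip_force: 45.0
```

```bash
python3 m.py
```

```text
pos [ 0.6144 -0.0967  0.067 ] rpy [ 3.1414e+00 -1.4000e-03 -2.1950e-01] f [ 3.33 -2.64  4.3 ] m [-0.698 -0.695  0.078] w 0.0109 t 18.6
shift [-0.024 -0.009  0.   ] per row [-0.024  -0.0089  0.0002] 
[[-6.980e-01 -6.950e-01  7.800e-02  3.333e+00 -2.643e+00  4.301e+00
  -5.600e-01  1.576e+00 -2.200e-01]
 [-7.260e-01 -6.860e-01  3.900e-02  3.860e+00 -3.502e+00  2.955e+00
  -3.130e-01  1.578e+00 -2.220e-01]
 [-7.390e-01 -7.740e-01  1.000e-03  3.390e+00 -4.084e+00  3.317e+00
   5.600e-01  1.575e+00 -2.190e-01]
 [-7.330e-01 -7.900e-01  4.500e-02  3.836e+00 -3.818e+00  4.542e+00
   2.190e-01  1.575e+00 -2.190e-01]]
```

Emit:
step_arm(
  plan=[
    {"dx":0,"dy":0,"dz":0,"rx":0,"ry":0,"rz":0.02,"claw":0.95},
    {"dx":0,"dy":0,"dz":0,"rx":0,"ry":0,"rz":0.02,"claw":0.95},
    {"dx":0,"dy":0,"dz":0,"rx":0,"ry":0,"rz":0.02,"claw":0.95},
  ],
)

```text
time_s: 19.1
ee_pos: [0.6144, -0.0967, 0.067]
eef_rot: [3.142, -0.001, -0.314]
force: [3.8, -3.5, 4.1]
grip_width: 0.0109
grip_force: 45.0
```

```bash
python3 m.py
```

```text
pos [ 0.6144 -0.0967  0.067 ] rpy [ 3.1415e+00 -1.4000e-03 -3.1380e-01] f [ 3.81 -3.54  4.12] m [-0.7   -0.75   0.102] w 0.0109 t 19.1
shift [-0.025 -0.007  0.   ] per row [-0.0245 -0.0068  0.0002] 
[[-0.7   -0.75   0.102  3.811 -3.538  4.118 -0.56   1.67  -0.314]
 [-0.698 -0.707  0.091  2.536 -3.809  4.066 -0.3    1.672 -0.316]
 [-0.705 -0.762  0.034  4.341 -4.215  4.449  0.579  1.67  -0.314]
 [-0.728 -0.774  0.039  3.12  -2.176  4.289  0.224  1.669 -0.313]]
```

Emit:
step_arm(
  plan=[
    {"dx":0,"dy":0,"dz":0,"rx":0,"ry":0,"rz":0.02,"claw":0.95},
    {"dx":0,"dy":0,"dz":0,"rx":0,"ry":0,"rz":0.02,"claw":0.95},
    {"dx":0,"dy":0,"dz":0,"rx":0,"ry":0,"rz":0.02,"claw":0.95},
  ],
)

```text
time_s: 19.6
ee_pos: [0.6144, -0.0967, 0.067]
eef_rot: [3.142, -0.001, -0.407]
force: [4.2, -3.6, 3.7]
grip_width: 0.0106
grip_force: 45.1
```

```bash
python3 m.py
```

```text
pos [ 0.6144 -0.0967  0.067 ] rpy [ 3.1416e+00 -1.4000e-03 -4.0750e-01] f [ 4.16 -3.64  3.72] m [-0.703 -0.726  0.318] w 0.0106 t 19.6
shift [-0.025 -0.004  0.   ] per row [-0.0248 -0.0041  0.0001] 
[[-0.703 -0.726  0.318  4.155 -3.638  3.719 -0.282  1.764 -0.407]
 [-0.734 -0.757  0.376  3.814 -3.486  5.126 -0.048  1.766 -0.409]
 [-0.796 -0.797  0.349  4.291 -4.123  4.339  0.9    1.763 -0.407]
 [-0.708 -0.823  0.302  3.896 -4.246  5.705  0.521  1.762 -0.406]]
```

Emit:
step_arm(
  plan=[
    {"dx":0,"dy":0,"dz":0,"rx":0,"ry":0,"rz":0.01,"claw":0.95},
    {"dx":0,"dy":0,"dz":0,"rx":0,"ry":0,"rz":0.01,"claw":0.95},
  ],
)

```text
time_s: 20.0
ee_pos: [0.6144, -0.0967, 0.067]
eef_rot: [3.142, -0.001, -0.438]
force: [3.1, -3.4, 4.9]
grip_width: 0.0103
grip_force: 45.2
```

```bash
python3 m.py
```

```text
pos [ 0.6144 -0.0967  0.067 ] rpy [ 3.1416e+00 -1.4000e-03 -4.3770e-01] f [ 3.12 -3.41  4.87] m [-0.745 -0.747  0.48 ] w 0.0103 t 20.0
shift [-0.025 -0.003  0.   ] per row [-0.0248 -0.0033  0.0004] 
[[-0.745 -0.747  0.48   3.12  -3.409  4.866  0.093  1.794 -0.438]
 [-0.717 -0.744  0.482  4.002 -3.522  3.566  0.236  1.795 -0.439]
 [-0.667 -0.761  0.422  4.495 -3.754  5.06   0.685  1.794 -0.438]
 [-0.727 -0.765  0.42   4.591 -3.855  4.184  0.514  1.793 -0.437]]
```

Emit:
step_arm(
  plan=[
    {"dx":0,"dy":0,"dz":0,"rx":0,"ry":0,"rz":0.01,"claw":0.95},
    {"dx":0,"dy":0,"dz":0,"rx":0,"ry":0,"rz":0,"claw":0.95},
  ],
)

```text
time_s: 20.4
ee_pos: [0.6144, -0.0966, 0.067]
eef_rot: [3.142, -0.001, -0.453]
force: [3.4, -3.4, 5.4]
grip_width: 0.0099
grip_force: 45.2
```

```bash
python3 m.py
```

```text
pos [ 0.6144 -0.0966  0.067 ] rpy [ 3.1416e+00 -1.4000e-03 -4.5330e-01] f [ 3.39 -3.36  5.43] m [-0.704 -0.809  0.515] w 0.0099 t 20.4
shift [-0.025 -0.003  0.   ] per row [-0.0249 -0.0029  0.0002] 
[[-0.704 -0.809  0.515  3.389 -3.362  5.432  0.707  1.809 -0.453]
 [-0.711 -0.802  0.473  3.474 -3.72   3.785  0.557  1.809 -0.453]
 [-0.691 -0.76   0.499  3.692 -3.107  3.819  0.489  1.809 -0.453]
 [-0.754 -0.706  0.426  3.196 -3.984  4.124  0.47   1.809 -0.453]]
```

Emit:
step_arm(
  plan=[
    {"dx":0,"dy":0,"dz":0,"rx":0,"ry":0,"rz":0.007,"claw":0.95},
    {"dx":0,"dy":0,"dz":0,"rx":0,"ry":0,"rz":0,"claw":0.95},
  ],
)

```text
time_s: 20.8
ee_pos: [0.6144, -0.0966, 0.067]
eef_rot: [-3.142, -0.001, -0.464]
force: [3.3, -3.2, 4.7]
grip_width: 0.0108
grip_force: 45.3
```

```bash
python3 m.py
```

```text
pos [ 0.6144 -0.0966  0.067 ] rpy [-3.1416e+00 -1.3000e-03 -4.6430e-01] f [ 3.34 -3.15  4.74] m [-0.727 -0.809  0.501] w 0.0108 t 20.8
shift [-0.025 -0.002  0.   ] per row [-0.0246 -0.0024  0.0001] 
[[-0.727 -0.809  0.501  3.342 -3.153  4.735  0.649  1.821 -0.464]
 [-0.685 -0.759  0.498  4.091 -3.047  4.931  0.556  1.82  -0.464]
 [-0.693 -0.788  0.531  4.562 -4.099  6.054  0.511  1.82  -0.464]
 [-0.654 -0.761  0.504  3.668 -3.947  4.5    0.499  1.82  -0.464]]
```

Emit:
step_arm(
  plan=[
    {"dx":0,"dy":0,"dz":0,"rx":0,"ry":0,"rz":0,"claw":0.8},
    {"dx":0,"dy":0,"dz":0,"rx":0,"ry":0,"rz":0,"claw":0.6},
    {"dx":0,"dy":0,"dz":0,"rx":0,"ry":0,"rz":0,"claw":0.6},
    {"dx":0,"dy":0,"dz":0,"rx":0,"ry":0,"rz":0,"claw":0.6},
    {"dx":0,"dy":0,"dz":-0.15,"rx":0,"ry":0,"rz":0,"claw":0.6},
    {"dx":0,"dy":0,"dz":-0.3,"rx":0,"ry":0,"rz":0,"claw":0.6},
    {"dx":0,"dy":0,"dz":-0.4,"rx":0,"ry":0,"rz":0,"claw":0.6},
    {"dx":-0.2,"dy":0,"dz":-0.3,"rx":0,"ry":0,"rz":0,"claw":0.6},
    {"dx":-0.4,"dy":0.2,"dz":0,"rx":0,"ry":0,"rz":0,"claw":0.6},
    {"dx":-0.4,"dy":0.2,"dz":0,"rx":0,"ry":0,"rz":0,"claw":0.6},
  ],
)

```text
time_s: 22.0
ee_pos: [0.5056, -0.0871, 0.183]
eef_rot: [-3.141, -0.002, -0.465]
force: [0.8, -1.0, -0.2]
grip_width: 0.0376
grip_force: 0.0
```

Emit:
step_arm(
  plan=[
    {"dx":-0.4,"dy":0.2,"dz":0,"rx":0,"ry":0,"rz":0,"claw":0.6},
    {"dx":-0.4,"dy":0.2,"dz":0,"rx":0,"ry":0,"rz":0,"claw":0.6},
    {"dx":-0.4,"dy":0.2,"dz":0,"rx":0,"ry":0,"rz":0,"claw":0.6},
    {"dx":-0.3,"dy":0.2,"dz":0,"rx":0,"ry":0,"rz":0,"claw":0.6},
    {"dx":0,"dy":0,"dz":0,"rx":0,"ry":0,"rz":0,"claw":0.6},
    {"dx":0,"dy":0,"dz":0,"rx":0,"ry":0,"rz":0,"claw":0.6},
  ],
)

```text
time_s: 22.6
ee_pos: [0.337, -0.0917, 0.1828]
eef_rot: [-3.141, -0.003, -0.466]
force: [0.7, 0.4, -0.8]
grip_width: 0.0375
grip_force: 0.0
```

```bash
python3 - <<'E'
from h import *
from station import viewer
go(.4,-.1,.2)
for n in("top","scene"):
    q=viewer.camera(n); 
    for t in ["spanner","tin_near","tin_right","label_roll","brush","lock_nut"]:
        print(n,t,[(np.round(d["rect"]).tolist(),round(d["score"],2)) for d in viewer.recognise(t,q)[:2]])
    p=q
    v,u=np.mgrid[:400,:640]; z=p["z_map"]; c=np.stack([(u-p["cx"])/p["fx"]*z,(v-p["cy"])/p["fy"]*z,z],-1); C=((c-p["t"])@p["R"]).reshape(-1,3)
    m=(abs(C[:,0]-.613)<.03)&(abs(C[:,1]+.096)<.03)&(C[:,2]>.060)&(C[:,2]<.08); Q=C[m,:2]
    w,s,vt=np.linalg.svd(Q-Q.mean(0),full_matrices=False); print("bar",len(Q),Q.mean(0),np.arctan(vt[0,1]/vt[0,0]))
    # black grip on deck height ~.042
    I=p["img"].reshape(-1,3).max(1); m=(I<70)&(C[:,0]>.42)&(C[:,0]<.50)&(abs(C[:,1]+.1)<.04)&(C[:,2]>.034)&(C[:,2]<.05)
    print("grip",m.sum(),C[m].mean(0),C[m].min(0),C[m].max(0))
E
```

```text
pos [ 0.337  -0.0917  0.1828] rpy [-3.1412e+00 -2.5000e-03 -4.6640e-01] f [ 0.7   0.37 -0.76] m [ 0.081 -0.    -0.016] w 0.0375 t 22.6
shift [ 0.6   -0.209 -0.171] per row [ 0.6005 -0.2089 -0.1709] 
top spanner [([333.0, 166.0, 356.0, 246.0], 0.67)]
top tin_near [([216.0, 194.0, 242.0, 221.0], 0.82)]
top tin_right [([391.0, 109.0, 415.0, 134.0], 0.84)]
top label_roll [([418.0, 136.0, 454.0, 171.0], 0.6), ([220.0, 196.0, 242.0, 221.0], 0.56)]
top brush [([354.0, 279.0, 396.0, 290.0], 0.54)]
top lock_nut []
bar 87 [ 0.61221819 -0.09428856] -0.3972348310902303
grip 147 [ 0.46126625 -0.08643234  0.04157333] [ 0.43214387 -0.09517297  0.03454375] [ 0.49047347 -0.07783723  0.04658957]
scene spanner [([294.0, 186.0, 386.0, 224.0], 0.66)]
scene tin_near [([264.0, 298.0, 298.0, 333.0], 0.87), ([300.0, 175.0, 318.0, 193.0], 0.48)]
scene tin_right [([270.0, 127.0, 295.0, 148.0], 0.92)]
scene label_roll [([312.0, 107.0, 342.0, 137.0], 0.6)]
scene brush [([422.0, 187.0, 442.0, 234.0], 0.71)]
scene lock_nut [([300.0, 174.0, 318.0, 193.0], 0.71), ([344.0, 209.0, 348.0, 217.0], 0.52)]
bar 110 [ 0.61318835 -0.09437231] -0.3784064793270308
grip 155 [ 0.46221123 -0.08539149  0.03960456] [ 0.43394898 -0.09371198  0.03409306] [ 0.49048674 -0.07916416  0.04378676]
```

```bash
python3 -c "
from station import hand_in
print(hand_in())"
```

```text
the job is handed in; nothing more can be done
None
```

The lock nut is tightened to about 0.51 N m and released. The spanner is still on the set nut with its handle swung onto the stop pin, nothing around it showed any sign of having moved, and the job was handed in at about 23 s, with no verdict returned.

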